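# Show the broad tamper's face to the inspection camera

## Task

Take the broad coffee tamper out of the tamping station and hold it up in front of the little inspection camera, handle away from the lens, so that its flat steel face looks squarely into the lens, centred on it and 10 cm away. Finish holding it there still in the gripper: do not put it down or let go. Do not touch the camera, and leave the other tools in their wells and everything else on the counter where it is.

Things in the scene. Friction and masses are not known exactly. Their poses are not given: they have to be found in the camera images.
- broad_tamper_mid (a point): Centre of the broad tamper, half-way up its 94 mm, on its axis; z points from the flat steel face up to the handle's end. Round: steel base 58 mm across, 24 mm thick; neck 18 mm across up to 11 mm below this point; straight dark wooden handle 34 mm across from there to 47 mm above this point. 0.29 to 0.47 kg. It starts upright, face down, in any one of the station's wells.
- broad_face (a point): Centre of the broad tamper's flat steel face (its underside), 47 mm below its centre; same axes: z points from the face to the handle.
- lens (a point): Centre of the inspection camera's lens, at the front of its head. z points out of the lens along its line of sight: upwards, leaning 0.25 to 0.55 rad from the vertical, roughly towards the robot. The head is a black cylinder 56 mm across and 60 mm long with a white ring round the lens, on a stiff hinge 33 mm behind the lens.
- camera: The inspection camera, fixed to the counter (head included): origin at the centre of the underside of its black round foot, 90 mm across; an aluminium fork, 82 mm over its sides, carries the head's hinge 75 mm above the counter. At yaw 0 the head leans to -x.
- station: The tamping station, a fixed wooden block 100 x 290 x 22 mm (x, y, z): origin at the centre of its underside, long side along its y. Three round wells, 62 to 63 mm across and 12 mm deep, at y = -95, 0 and +95 mm of its frame.
- broad_tamper: The broad tamper itself: origin at the centre of its steel face, z along its axis towards the handle.
- narrow_tamper_mid (a point): Centre of the narrow tamper (leave it in its well): same shape and height (94 mm), but its base is 41 mm and its handle 23 mm across; upright in another well.
- narrow_tamper: The narrow tamper: origin at the centre of its underside, z along its axis.
- leveller_mid (a point): Centre of the coffee leveller (leave it in its well): a low round tool 58 mm across and 38 mm tall without a handle, in the third well.
- leveller: The leveller: origin at the centre of its underside.
- pitcher: Steel milk pitcher, 82 mm across the rim and 100 mm tall, handle on its +y side; origin at the centre of its underside. Leave it.
- canister: White ceramic canister, 90 mm across and 100 mm tall; origin at the centre of its underside. Leave it.
- cup: Brown paper-board cup upright, 79 mm across the rim and 90 mm tall; origin at the centre of its underside. Leave it.
Not all that is in view belongs to the job. What is shaped like the narrow_tamper but blue or green is not meant.

How it is judged:
On the way:
1. The broad tamper is lifted out of its well in the gripper (height (world z) of broad_face above 0.06 m and contact force between the fingers and broad_tamper above 2 N), for 0.2 s.
At the end, for the whole second after the job is handed in: The still gripper alone holds the broad tamper: face centre 80-120 mm out along the lens's line of sight and within 15 mm of it each way, axis within 0.2 rad of it, handle on the far side; other tools, pitcher, canister and cup within 20 mm of where they stood (z of broad_face in the frame of lens between 0.08 and 0.12 m and x of broad_face in the frame of lens between -0.015 and 0.015 m and y of broad_face in the frame of lens between -0.015 and 0.015 m and angle between the z axis of broad_face and the z axis of lens, either way round below 0.2 rad and angle between broad_face's own z axis and vertical below 1.3 rad and contact force between the fingers and broad_tamper above 2 N and linear speed of broad_tamper below 0.02 m/s and contact force between broad_tamper and station below 0.2 N and contact force between broad_tamper and camera below 0.2 N and contact force between broad_tamper and narrow_tamper below 0.2 N and contact force between broad_tamper and leveller below 0.2 N and distance of each of narrow_tamper_mid, leveller_mid, pitcher, canister, cup from where it was at the start of the episode below 0.02 m); the arm keeps its last pose, push and grip.
It fails at once if the inspection camera is touched (contact force between camera and anything else above 1 N).
It fails at once if another tool in the station is disturbed (distance of any of narrow_tamper_mid, leveller_mid from where it was at the start of the episode above 0.02 m).
It fails at once if the pitcher, canister or cup is disturbed (distance of any of pitcher, canister, cup from where it was at the start of the episode above 0.02 m).
It also fails if it takes over 32 s, if anything falls off the work surface, if the arm or the gripper's body presses on something with over 40 N, if the wrist force passes 120 N, or if a joint passes its speed limit or range.

## Robot

A 6-joint arm with a two-finger parallel gripper is mounted at the origin on the work surface. World frame = base frame: x ahead of the robot, y to its left, z up, the work surface at z = 0. Lengths are in m, angles in rad, forces in N, time in s.
With the tool pointing down it reaches from about 0.425 to 0.95 m from the base axis. Payload 14.7 kg.
Tool frame: the origin (TCP) lies at the centre of the arm's flange, where the gripper is bolted on; the fingertips stand 173 mm ahead of it and the grasp point (between the pads) lies 155 mm ahead of it; y points along the fingers, x is the direction in which the jaws open and shut, and the axes are right-handed (so a half turn about y gives the same grasp; the last joint's range is limited). The gripper opens to 85 mm and grips with 20 to 120 N. Pads are 22 mm wide; open, the fingers measure 114 mm over their backs; the gripper's body (76 mm by 85 mm) begins 54 mm behind the grasp point. The pads swing forward as they close: fully open they stand 13 mm farther back than shut.
Start: joints at [1.161, 0.48, 1.596, -0, 1.065, -0.047], TCP at [0.231, 0.608, 0.405] pointing down, gripper open.
Joint ranges: [-2.75, 2.75], [-0.82, 2.05], [0.23, 2.67], [-1.56, 4.7], [0.09, 2.69], [-2.92, 2.92]. Speed limits (rad/s): [1.89, 1.89, 2.39, 3.01, 3.01, 3.01].

## Interface

Orientations are given as a unit quaternion [x, y, z, w].
In Python, from plant import robot, viewer gives the robot as it stands. The module is installed in compiled form; this text tells all that it offers.
- The arm moves only by the tool drive_tool, never from a script. Its argument "moves" is a list that holds one entry, the list of rows, each a list of 6 numbers: the shift along the tool's x, y, z in m, then the turn, a rotation vector about the tool's x, y, z in rad. In form: [[[dx, dy, dz, ax, ay, az], ...]]. A call has 1 to 5 rows; each row is the pose to reach, as a shift and turn from the pose commanded when the call began, along the tool's axes at that moment; what a row does not reach only later rows make up. A row lasts 1/10 s, in which the tool goes at most 50 mm and 8.59 degrees, less where a joint would pass 70% of its speed; a pose out of reach is approached as far as the arm can. A call with a gripper value outside its range is refused whole. "jaw" is the finger opening in m, from 0 to 0.0854, set as the call begins (left out, the last holds). The fingers move at their own pace and stop on an object; "grip_force" is the grip in N (left out, the last holds). Time passes only in rows, so rows that repeat a pose let the fingers close. It gives the time, the measured TCP pose, the force and the opening at its end, in the units of the state.
- robot.get_state(): the state, without advancing time (a new reading comes with each control period).
- viewer.read_camera(name): name is "scene" or "top" or "wrist"; returns a dict with "img" (400x640x3 uint8, red, green, blue), "camera_matrix" (3x3 intrinsics, pixels), "cam_to_world" (4x4, takes a point from camera to world coordinates); the wrist camera has in their place "hand_eye" (4x4, takes a point from camera to tool coordinates, whose origin is the TCP and whose axes are the tool frame's). Camera axes: x right, y down, z forward; pixel columns grow to the right and rows downward; lengths in m; the calibration is good to about 2 mm. A picture is of the moment at which its call begins: read the wrist's pose just before it. There is no depth.
- robot.hand_in(): hands the job in, once; it reports no verdict.
The state is a dict: "time_s": time; "joints": joint angles; "dq": joint speeds; "tau": joint torques, N m; "tcp_pos": TCP position; "tool_rot": TCP orientation; "contact_force": force on the tool from outside, world axes, zero at the start; "ft_torque": the same for the moment, N m; "grip_width": opening from 0.0 (shut) to 1.0 (fully open).
Only numpy, scipy, OpenCV 4.12 (cv2) and the standard library are available. Lean on these libraries where they do the work, as an engineer would, in place of code of your own. Each camera call takes 0.05 s, during which the arm holds its last target. There are 200 camera calls.

## Working session

There is one attempt and no reset: what is moved stays moved. The work goes in short steps, Python scripts to look and compute and a tool call to move; the robot and the scene stay as the last step left them, time stands still between calls to the robot, and variables do not carry over. Pictures are saved under pics/ and viewed, about 8 in all and at most 12, crops included, and the job is handed in when it is done.

Besides the shell and the picture viewer there is one more tool, called by a JSON object that holds its "fn" and its "kwargs", one argument or row to a line. drive_tool: Moves the arm, as the interface text tells. Its arguments: {"type":"object","properties":{"moves":{"type":"array"},"jaw":{"type":"number"},"grip_force":{"type":"number"}},"required":["moves"]}

```bash
mkdir -p pics; cat > h.py <<'E'
import numpy as np, cv2
from plant import robot, viewer
from scipy.spatial.transform import Rotation as R
def snap(n,f):
    s=robot.get_state(); d=viewer.read_camera(n); cv2.imwrite('pics/'+f,d['img'][:,:,::-1])
    K=np.array(d['camera_matrix'])
    if n=='wrist':
        T=np.eye(4);T[:3,:3]=R.from_quat(s['tool_rot']).as_matrix();T[:3,3]=s['tcp_pos'];T=T@np.array(d['hand_eye'])
    else: T=np.array(d['cam_to_world'])
    np.savez('pics/'+f[:-4]+'.npz',K=K,T=T,img=d['img']); return d['img'],K,T
def load(f):
    z=np.load('pics/'+f+'.npz'); return z['img'],z['K'],z['T']
def ray(K,T,u,v):
    d=T[:3,:3]@np.linalg.solve(K,[u,v,1]); return T[:3,3],d/np.linalg.norm(d)
def atz(K,T,u,v,z):
    o,d=ray(K,T,u,v); return o+d*(z-o[2])/d[2]
def tri(rs):
    A=sum(np.eye(3)-np.outer(d,d) for o,d in rs); b=sum((np.eye(3)-np.outer(d,d))@o for o,d in rs)
    p=np.linalg.solve(A,b); return p,[np.linalg.norm((np.eye(3)-np.outer(d,d))@(p-o)) for o,d in rs]
def proj(K,T,p):
    p=np.atleast_2d(p); q=(p-T[:3,3])@T[:3,:3]@K.T; return q[:,:2]/q[:,2:]
E
python3 - <<'E'
from h import *
for n in ['scene','top','wrist']:
    i,K,T=snap(n,n+'0.png'); print(n,K[0,0],T.round(3).tolist())
print(robot.get_state())
E
```

```text
scene 388.8540777276869 [[0.061, 0.706, -0.706, 1.304], [0.998, -0.045, 0.04, -0.017], [-0.004, -0.707, -0.707, 0.84], [0.0, 0.0, 0.0, 1.0]]
top 408.26001450027144 [[0.021, -0.997, 0.08, 0.479], [-1.0, -0.022, -0.012, 0.025], [0.014, -0.08, -0.997, 1.225], [0.0, 0.0, 0.0, 1.0]]
wrist 327.08271398760684 [[0.354, 0.885, 0.301, 0.151], [0.935, -0.335, -0.116, 0.637], [-0.002, 0.322, -0.947, 0.373], [0.0, 0.0, 0.0, 1.0]]
{'time_s': 0.15, 'joints': array([ 1.16142862e+00,  4.80685494e-01,  1.59671103e+00, -3.72007633e-05,
        1.06508375e+00, -4.66230984e-02]), 'dq': array([-0.00084119, -0.00149082, -0.00397141,  0.00154068,  0.00184893,
       -0.00066667]), 'tau': array([ 3.76615628e-05, -9.51169038e+01, -4.30450773e+01, -2.44314797e-04,
        8.36756662e-03, -8.95049112e-06]), 'tcp_pos': array([0.23059113, 0.60757213, 0.40422798]), 'tool_rot': array([ 0.5821604 ,  0.40135375, -0.40187421, -0.58180886]), 'contact_force': array([ 0.02779267,  0.01728259, -0.50672122]), 'ft_torque': array([0.08842776, 0.00025974, 0.03098882]), 'grip_width': 1.000754086448013}
```

View pics/scene0.png

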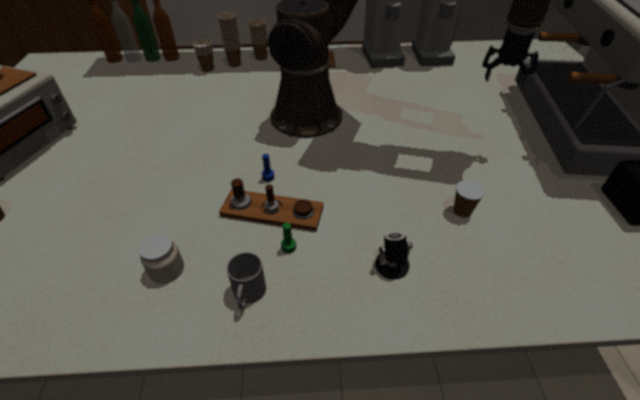

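View pics/top0.png

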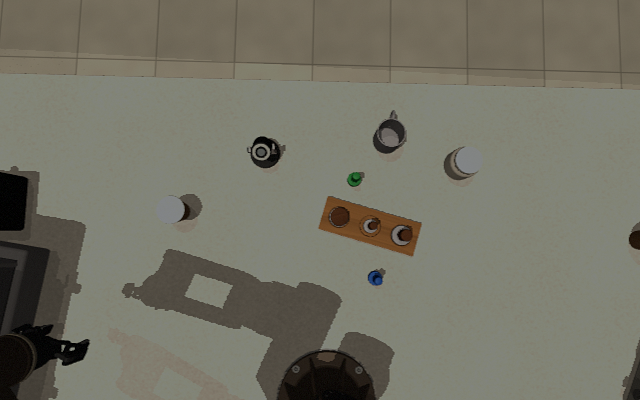

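Scene: the station's tools are at (239,192), (270,200) and (304,209). Blue (267,168) and green (288,238) are decoys, and the inspection camera is at (394,254). Top view: the tools are at (402,235), (371,226) and (340,216), and the lens at (262,152). Broad candidates are the end tool at top (402,235) and the middle one at (371,226); the end one looks larger, so I'll check it in a close crop.

```bash
python3 - <<'E'
from h import *
ps=[]
for f,(u,v,w,h) in [('scene0',(215,165,120,90)),('top0',(315,180,120,90)),('scene0',(365,220,60,45)),('top0',(235,125,60,45))]:
    i=load(f)[0][v:v+h,u:u+w]; i=np.clip(i.astype(float)*1.7,0,255).astype(np.uint8)
    ps.append(cv2.resize(i,(400,300),interpolation=cv2.INTER_CUBIC))
m=np.vstack([np.hstack(ps[:2]),np.hstack(ps[2:])]); cv2.imwrite('pics/m1.png',m[:,:,::-1])
E
```

```text
(no output)
```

View pics/m1.png

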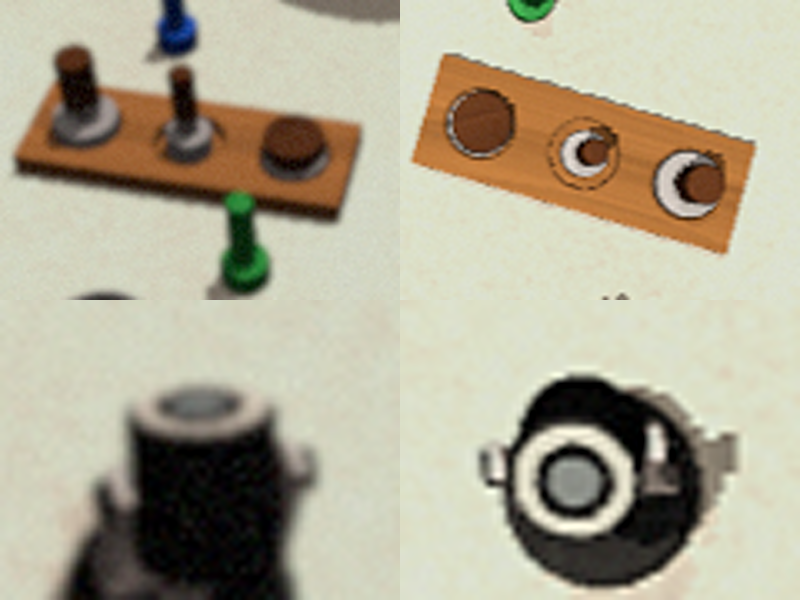

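```bash
python3 - <<'E'
from h import *
_,Ks,Ts=load('scene0');_,Kt,Tt=load('top0')
print('base top',atz(Kt,Tt,401.7,235.2,.034),atz(Ks,Ts,240.8,200.4,.034))
print('handle',tri([ray(Kt,Tt,405.9,235.2),ray(Ks,Ts,237.5,183)]), atz(Kt,Tt,405.9,235.2,.104),atz(Ks,Ts,237.5,183,.104))
print('narrow',atz(Kt,Tt,315+(583-400)/3.333,180+154/3.333,.030),'lev',atz(Kt,Tt,315+81/3.333,180+122/3.333,.048))
print('lens',tri([ray(Kt,Tt,261.1,152),ray(Ks,Ts,395.6,235.75)]))
print('foot',atz(Kt,Tt,265.4,153,.0))
for n,u,v,z in [('pitcher',391,133,.1),('can',467,160,.1),('cup',171,209,.09),('blue',376,278,.08),('green',355,179,.08)]: print(n,atz(Kt,Tt,u,v,z))
s=robot.get_state();print(R.from_quat(s['tool_rot']).as_matrix().round(3))
print(np.array(viewer.read_camera('wrist')['hand_eye']).round(3))
E
```

```text
base top [ 0.47803647 -0.20889736  0.034     ] [ 0.48530751 -0.20593249  0.034     ]
handle (array([ 0.47827809, -0.20730975,  0.09683736]), [np.float64(0.0008417911586105546), np.float64(0.0008417911586105424)]) [ 0.47831633 -0.20668674  0.104     ] [ 0.48639032 -0.20461258  0.104     ]
narrow [ 0.50230303 -0.1162593   0.03      ] lev [ 0.52770296 -0.02539127  0.048     ]
lens (array([0.70091893, 0.19943397, 0.10012135]), [np.float64(0.0014095575915767883), np.float64(0.0014095575915767866)])
foot [7.17682619e-01 2.00294052e-01 2.22044605e-16]
pitcher [ 0.76340895 -0.16397784  0.1       ]
can [ 0.69176727 -0.37788837  0.1       ]
cup [0.53691615 0.44305343 0.09      ]
blue [ 0.35816678 -0.12909647  0.08      ]
green [ 0.63367274 -0.06643899  0.08      ]
[[ 0.355 -0.    -0.935]
 [ 0.935 -0.001  0.355]
 [-0.001 -1.     0.   ]]
[[ 1.     0.001 -0.    -0.   ]
 [ 0.    -0.323  0.947  0.031]
 [ 0.    -0.947 -0.323  0.084]
 [ 0.     0.     0.     1.   ]]
```

```bash
cat >> h.py <<'E'
def to(p,Rm):
    "shift and turn in tool axes from present pose to world pos p, rot Rm"
    s=robot.get_state(); R0=R.from_quat(s['tool_rot'])
    return (R0.inv().apply(np.array(p)-s['tcp_pos'])).round(4),(R0.inv()*R.from_matrix(Rm)).as_rotvec().round(4)
def down(az):
    x=np.array([np.cos(az),np.sin(az),0]);y=np.array([0,0,-1.]);return np.c_[x,y,np.cross(x,y)]
E
python3 -c "
from h import *
print(to([.6,.19,.4],down(.297)))"
```

```text
(array([-0.2593,  0.0045, -0.4935]), array([ 3.00e-04,  9.11e-01, -7.00e-04]))
```

{"fn": "drive_tool", "kwargs": {
  "moves": [
    [[-0.02,0,-0.04,0,0.08,0],[-0.04,0,-0.085,0,0.15,0],[-0.06,0,-0.13,0,0.23,0],[-0.085,0,-0.17,0,0.31,0],[-0.11,0,-0.21,0,0.39,0]]
  ],
  "jaw": 0.065
}}

```text
time_s: 0.7
tcp_pos: [0.3889, 0.4287, 0.4046]
tool_rot: [0.649, 0.28, -0.28, -0.649]
contact_force: [0.6, 0.9, 0.6]
grip_width: 0.757
```

```bash
python3 -c "
from h import *
print(robot.get_state()['tcp_pos'],to([.6,.19,.4],down(.297)))"
```

```text
[0.38887661 0.42873069 0.40460619] (array([-0.0289,  0.0046, -0.3174]), array([ 0.000e+00,  5.178e-01, -1.000e-04]))
```

{"fn": "drive_tool", "kwargs": {
  "moves": [
    [[-0.005,0,-0.045,0,0.08,0],[-0.01,0,-0.09,0,0.15,0],[-0.015,0,-0.135,0,0.22,0],[-0.02,0,-0.18,0,0.3,0],[-0.02,0,-0.225,0,0.37,0]]
  ]
}}

```text
time_s: 1.2
tcp_pos: [0.5392, 0.2601, 0.4047]
tool_rot: [0.69, 0.156, -0.156, -0.69]
contact_force: [0.3, 1.7, -0.4]
grip_width: 0.766
```

{"fn": "drive_tool", "kwargs": {
  "moves": [
    [[0.015,0.0,-0.03,0,0.06,0],[0.03,0,-0.06,0,0.11,0],[0.03,0,-0.09,0,0.15,0],[0.03,0,-0.09,0,0.15,0],[0.03,0,-0.09,0,0.15,0]]
  ]
}}

```text
time_s: 1.7
tcp_pos: [0.6045, 0.1933, 0.4044]
tool_rot: [-0.699, -0.104, 0.105, 0.699]
contact_force: [-0.0, 0.2, 0.0]
grip_width: 0.759
```

```bash
python3 - <<'E'
from h import *
i,K,T=snap('wrist','w1.png'); print(robot.get_state()['tcp_pos'],T[:3,3])
print('lens',proj(K,T,[.701,.199,.104]),'foot',proj(K,T,[.718,.2,0]))
u,v=proj(K,T,[.705,.199,.08])[0].astype(int)
x=max(0,min(440,u-100));y=max(0,min(250,v-75)); print(x,y)
c=np.clip(i[y:y+150,x:x+200]*1.6,0,255).astype(np.uint8)
cv2.imwrite('pics/w1c.png',cv2.resize(c,(800,600),interpolation=cv2.INTER_CUBIC)[:,:,::-1])
E
```

```text
[0.60419613 0.19397041 0.40448356] [0.57889291 0.27300245 0.37364381]
lens [[426.48644106 215.9430344 ]] foot [[412.88994455 186.93070965]]
322 132
```

View pics/w1c.png

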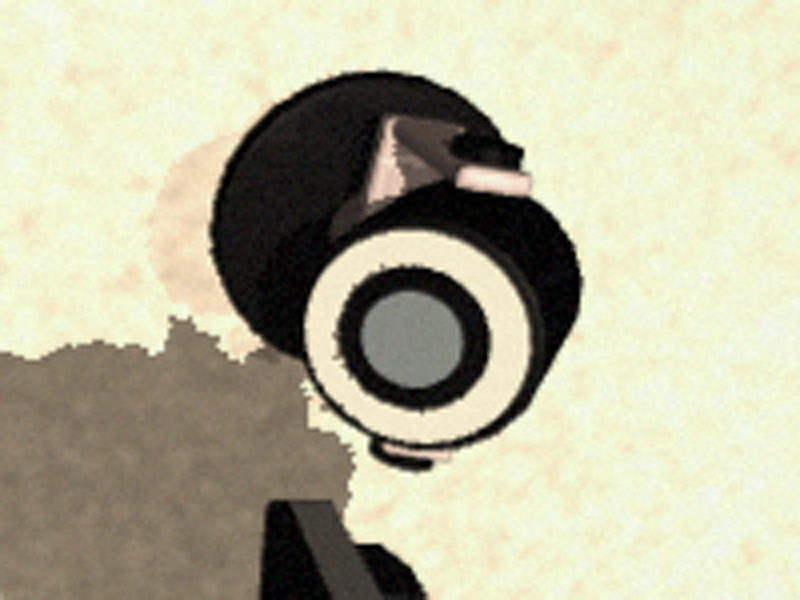

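```bash
cat > fit.py <<'E'
from h import *
from scipy.optimize import least_squares
V={f:load(f)[1:] for f in ['scene0','top0','w1']}
c=lambda a:np.array(a)/4+[322,132]
foot=c([(212,225),(240,150),(300,93),(380,70),(450,85),(225,290),(290,352)])
ring=c([(304,330),(405,227),(535,335),(425,445),(330,262),(500,262),(335,405),(505,415)])
tips=c([(493,180),(418,455)])
def geom(q):
    x,y,ps,th=q[:4]; l=np.array([-np.cos(ps)*np.sin(th),-np.sin(ps)*np.sin(th),np.cos(th)])
    h=np.array([x,y,.075]); return h,l,h+.033*l
t=np.linspace(0,2*np.pi,721)
def circ(K,T,c,n,r):
    a=np.cross(n,[0,1,0]);a/=np.linalg.norm(a);b=np.cross(n,a)
    return proj(K,T,c+r*(np.outer(np.cos(t),a)+np.outer(np.sin(t),b)))
def dist(pts,C):
    s=[]
    for p in pts:
        d=np.linalg.norm(C-p,axis=1);i=d.argmin();s.append(d[i]*np.sign(np.linalg.norm(p-C.mean(0))-np.linalg.norm(C[i]-C.mean(0))))
    return np.array(s)
def res(q):
    h,l,L=geom(q); r,zf,ht=q[4:7]; e=[]
    for f,uv in [('scene0',(395.6,235.75)),('top0',(261.1,152)),('w1',(425.5,216.6))]: e+=list(proj(*V[f],L)[0]-uv)
    K,T=V['w1']
    e+=list(dist(foot,circ(K,T,np.array([h[0],h[1],zf]),np.array([0,0,1.]),.045)))
    e+=list(dist(ring,circ(K,T,L,l,r)))
    yv=np.array([-np.sin(q[2]),np.cos(q[2]),0])*.038
    e+=list(.5*(proj(K,T,[h*[1,1,0]+yv+[0,0,ht],h*[1,1,0]-yv+[0,0,ht]])-tips).ravel())
    e+=[(zf-.006)/.006*.5]
    return np.array(e)
q=least_squares(res,[.718,.2,.1,.4,.026,.006,.085],x_scale=[.01,.01,.3,.1,.003,.005,.01],loss='soft_l1',diff_step=1e-4)
h,l,L=geom(q.x); np.savez('cam.npz',L=L,l=l)
print(q.x.round(4),'\nL',L,'l',l,'\n',q.fun.round(1))
E
python3 fit.py
```

```text
[0.7168 0.2007 0.1576 0.5157 0.0249 0.0077 0.0829] 
L [0.70072557 0.19816958 0.10370768] l [-0.48705985 -0.07742653  0.86992979] 
 [-0.9 -0.9 -0.2 -0.3  0.2 -0.   0.4 -0.5 -0.3 -0.1  0.2  0.3 -0.1 -0.1
  0.2 -0.1 -0.1 -0.   0.3 -0.  -0.2  0.5 -2.5 -0.3  0.3  0.1]
```

```bash
python3 -c "
from h import *
print(to([.48,-.207,.35],down(-.407)))"
```

```text
(array([-0.2365,  0.0545, -0.3468]), array([-1.000e-04,  7.051e-01, -6.000e-04]))
```

{"fn": "drive_tool", "kwargs": {
  "moves": [
    [[-0.02,0.005,-0.04,0,0.08,0],[-0.045,0.01,-0.08,0,0.16,0],[-0.07,0.015,-0.12,0,0.24,0],[-0.095,0.02,-0.16,0,0.32,0],[-0.12,0.025,-0.2,0,0.4,0]]
  ]
}}

```text
time_s: 2.25
tcp_pos: [0.5475, -0.0329, 0.3798]
tool_rot: [-0.706, 0.036, -0.036, 0.706]
contact_force: [0.7, -0.7, 0.6]
grip_width: 0.762
```

```bash
python3 -c "
from h import *
print(to([.48,-.207,.35],down(-.407)))"
```

```text
(array([-0.0493,  0.0297, -0.1801]), array([-2.000e-04,  3.041e-01,  3.000e-04]))
```

{"fn": "drive_tool", "kwargs": {
  "moves": [
    [[-0.01,0.01,-0.045,0,0.07,0],[-0.02,0.015,-0.09,0,0.15,0],[-0.035,0.02,-0.135,0,0.22,0],[-0.049,0.03,-0.18,0,0.3,0],[-0.049,0.03,-0.18,0,0.3,0]]
  ]
}}

```text
time_s: 2.75
tcp_pos: [0.4794, -0.2096, 0.3489]
tool_rot: [0.693, -0.144, 0.143, -0.692]
contact_force: [0.7, 0.8, 0.5]
grip_width: 0.763
```

```bash
python3 - <<'E'
from h import *
i,K,T=snap('wrist','w2.png'); s=robot.get_state();print(s['tcp_pos'],s['dq'].round(3))
print('pred top',proj(K,T,[.48,-.207,.104]),'base',proj(K,T,[.48,-.207,.034]))
c=np.clip(i*1.6,0,255).astype(np.uint8)
cv2.imwrite('pics/w2c.png',cv2.resize(c,(800,500),interpolation=cv2.INTER_CUBIC)[:,:,::-1])
E
```

```text
[ 0.48038534 -0.20784302  0.34937331] [ 0.059 -0.008 -0.013  0.011  0.011  0.004]
pred top [[320.18049352 209.61975939]] base [[319.9783071  182.35370341]]
```

View pics/w2c.png

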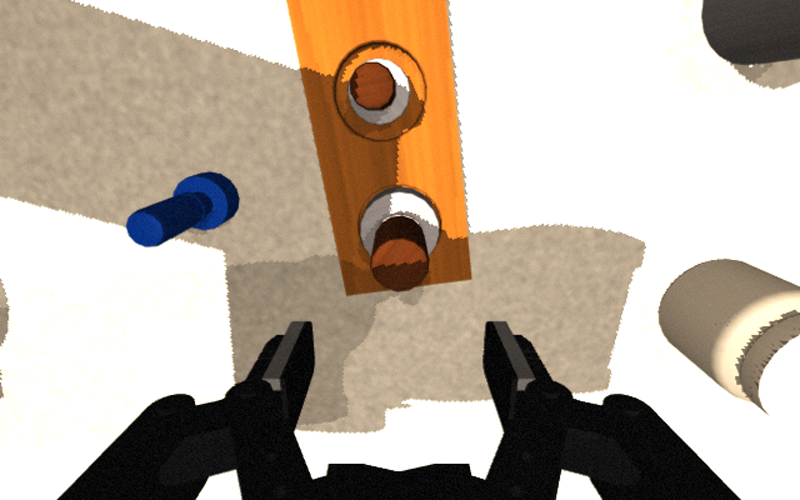

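The broad tamper's handle top is at (320,211) and its base at (320,182) in the wrist image, within 1.5 px of the prediction. The jaws straddle it, so I'm descending.

{"fn": "drive_tool", "kwargs": {
  "moves": [
    [[0,0.03,0,0,0,0],[0,0.06,0,0,0,0],[0,0.09,0,0,0,0],[0,0.116,0,0,0,0],[0,0.116,0,0,0,0]]
  ]
}}

```text
time_s: 3.3
tcp_pos: [0.481, -0.2046, 0.2314]
tool_rot: [-0.693, 0.142, -0.139, 0.694]
contact_force: [0.2, 0.1, -0.3]
grip_width: 0.761
```

{"fn": "drive_tool", "kwargs": {
  "moves": [
    [[0,0,0,0,0,0],[0,0,0,0,0,0],[0,0,0,0,0,0],[0,0,0,0,0,0],[0,0,0,0,0,0]]
  ],
  "jaw": 0.0,
  "grip_force": 70
}}

```text
time_s: 3.8
tcp_pos: [0.4819, -0.2066, 0.2352]
tool_rot: [0.693, -0.14, 0.142, -0.693]
contact_force: [0.7, 4.8, 9.3]
grip_width: 0.38
```

{"fn": "drive_tool", "kwargs": {
  "moves": [
    [[0,0,0,0,0,0],[0,0,0,0,0,0],[0,-0.01,0,0,0,0],[0,-0.02,0,0,0,0],[0,-0.03,0,0,0,0]]
  ]
}}

```text
time_s: 4.3
tcp_pos: [0.4815, -0.2068, 0.2651]
tool_rot: [0.693, -0.141, 0.141, -0.693]
contact_force: [-0.3, -0.3, -4.0]
grip_width: 0.386
```

{"fn": "drive_tool", "kwargs": {
  "moves": [
    [[0,-0.03,0,0,0,0],[0,-0.06,0,0,0,0],[0,-0.09,0,0,0,0],[0,-0.12,0,0,0,0],[0,-0.14,0,0,0,0]]
  ]
}}

```text
time_s: 4.8
tcp_pos: [0.4814, -0.2068, 0.4068]
tool_rot: [0.693, -0.14, 0.142, -0.693]
contact_force: [0.3, -0.8, -4.9]
grip_width: 0.38
```

```bash
python3 - <<'E'
from h import *
i,K,T=snap('wrist','w3.png'); s=robot.get_state();print(s['tcp_pos'],s['contact_force'])
c=np.clip(i*1.6,0,255).astype(np.uint8)[150:400,160:480]
cv2.imwrite('pics/w3c.png',cv2.resize(c,(768,600),interpolation=cv2.INTER_CUBIC)[:,:,::-1])
R0=R.from_quat(s['tool_rot']); 
for f in (.060,.068,.076):
  print(f,proj(K,T,s['tcp_pos']+R0.apply([0,.155+f,0])),proj(K,T,s['tcp_pos']+R0.apply([0,.155+f-.024,0])))
E
```

```text
[ 0.48198451 -0.207036    0.40913796] [ 1.5699496  -0.79493995  0.57805698]
0.06 [[322.94153432 232.54582549]] [[323.32577276 251.10258627]]
0.068 [[322.83223437 227.26719424]] [[323.18714336 244.40749199]]
0.076 [[322.73066408 222.36186628]] [[323.05948119 238.2420591 ]]
```

View pics/w3c.png

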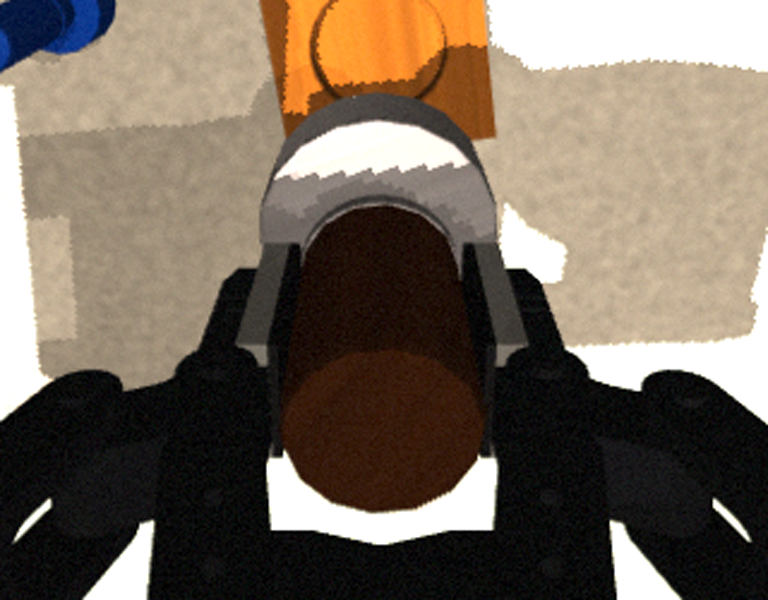

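```bash
cat > fit2.py <<'E'
from h import *
from scipy.optimize import least_squares
img,K,T=load('w3'); HE=np.linalg.inv(np.eye(4)); HE=np.array(viewer.read_camera('wrist')['hand_eye'])
t=np.linspace(0,2*np.pi,361)
obs=[(.094,.017,[(281,425),(485,425),(383,349),(383,512),(310,370),(455,370)]),(.024,.029,[(378,122),(320,138),(440,140)]),(0,.029,[(378,94),(300,130),(455,130)]),(.036,.017,[(380,207)])]
def circ(q,z,r):
    Rm=R.from_rotvec([q[3],0,q[4]]).as_matrix()@np.array([[1,0,0],[0,0,-1],[0,1,0.]])   # tamper z -> -tool y
    return proj(K,HE,np.array(q[:3])+(np.c_[r*np.cos(t),r*np.sin(t),0*t+z])@Rm.T), Rm
def res(q):
    e=[]
    for z,r,ps in obs:
        C,_=circ(q,z,r); c=C.mean(0)
        for p in ps:
            p=np.array(p)/2.4+[160,150]; d=np.linalg.norm(C-p,axis=1); i=d.argmin()
            e.append(d[i]*np.sign(np.linalg.norm(p-c)-np.linalg.norm(C[i]-c)))
    return np.array(e)
for z in (1,):
    q=least_squares(res,[0,.22,0,0,0],x_scale=[.01,.01,.01,.1,.1],diff_step=1e-3,loss='soft_l1')
Rm=R.from_rotvec([q.x[3],0,q.x[4]]).as_matrix()@np.array([[1,0,0],[0,0,-1],[0,1,0.]])
print(q.x.round(4),q.fun.round(2),'axis in tool',Rm[:,2]); np.savez('grip.npz',p=q.x[:3],a=Rm[:,2])
E
sed -i 's/HE=np.linalg.inv(np.eye(4)); //; s/\[\[1,0,0\],\[0,0,-1\],\[0,1,0.\]\]/[[1,0,0],[0,0,-1],[0,1,0.]]/' fit2.py; python3 fit2.py
```

```text
[-0.0023  0.2309 -0.0073  0.0086  0.0153] [-0.47 -0.16 -1.18 -0.52  0.46 -0.15  1.49  0.62  0.65  0.59 -1.07 -0.86
 -5.88] axis in tool [ 0.0153359  -0.99984565 -0.00857221]
```

```bash
cat >> fit2.py <<'E'
for Q in ([0,.223,0,0,0],[0,.227,0,0,0],[0,.223,-.004,0,0],q.x):
    print(Q)
    for z,r,_ in obs:
        C=(circ(Q,z,r)[0]-[160,150])*2.4; print(z,C.min(0).round(),C.max(0).round())
E
python3 fit2.py; python3 -c "
from h import *
print(robot.get_state()['grip_width']*85.4)"
```

```text
[-0.0024  0.2313 -0.0073  0.0123  0.0165] [-0.35  0.01 -0.92 -0.3   0.7   0.06  1.49  0.56  0.62  0.4  -1.24 -0.85
 -5.9 ] axis in tool [ 0.01646089 -0.99978924 -0.01226846]
[0, 0.223, 0, 0, 0]
0.094 [277. 330.] [500. 514.]
0.024 [263. 105.] [509. 327.]
0 [276.  76.] [495. 278.]
0.036 [310. 175.] [463. 312.]
[0, 0.227, 0, 0, 0]
0.094 [280. 315.] [496. 494.]
0.024 [266. 100.] [506. 318.]
0 [278.  72.] [493. 271.]
0.036 [311. 168.] [461. 303.]
[0, 0.223, -0.004, 0, 0]
0.094 [278. 354.] [499. 533.]
0.024 [264. 122.] [508. 341.]
0 [277.  92.] [494. 290.]
0.036 [310. 192.] [462. 327.]
[-0.00239504  0.2313024  -0.00730144  0.01226932  0.01646205]
0.094 [280. 347.] [485. 513.]
0.024 [261. 126.] [494. 333.]
0 [272.  95.] [481. 285.]
0.036 [306. 193.] [450. 320.]
32.303485129295424
```

```bash
cat > plan.py <<'E'
from h import *
import sys
z=np.load('cam.npz');L,l=z['L'],z['l'];p=np.array([-.002,.227,-.005])
y=-l; x=np.array([np.cos(.29),np.sin(.29),0]); x-=x@y*y; x/=np.linalg.norm(x); Rt=np.c_[x,y,np.cross(x,y)]
P=L+.1*l-Rt@p
if __name__=='__main__':
    dp,rv=to(P,Rt); s=robot.get_state(); print(P,dp,rv,np.linalg.norm(dp))
    R0=R.from_quat(s['tool_rot']).as_matrix(); fc=s['tcp_pos']+R0@p
    M=np.c_[np.cross([0,1,0],l)/np.linalg.norm(np.cross([0,1,0],l)),np.zeros(3),l]; M[:,1]=np.cross(l,M[:,0])
    print('face in lens',M.T@(fc-L),'ang',np.arccos(-R0[:,1]@l),'q',s['joints'].round(2))
E
python3 plan.py
```

```text
[0.54168224 0.17819777 0.3887767 ] [-0.0953  0.016   0.3778] [ 0.1079 -0.6951 -0.5128] 0.38996272898829704
face in lens [-0.15770285 -0.39442378  0.20474893] ang 0.5132623297644292 q [-0.46  0.3   1.88 -0.    0.95 -0.06]
```

{"fn": "drive_tool", "kwargs": {
  "moves": [
    [[-0.007,0.0,0.025,0.007,-0.045,-0.03],[-0.016,0,0.06,0.015,-0.11,-0.08],[-0.025,0,0.095,0.025,-0.175,-0.13],[-0.034,0,0.13,0.035,-0.24,-0.18],[-0.043,0,0.165,0.045,-0.305,-0.225]]
  ]
}}

```text
time_s: 5.45
tcp_pos: [0.5057, -0.0366, 0.4023]
tool_rot: [0.702, 0.048, 0.113, -0.702]
contact_force: [0.7, -0.3, -5.3]
grip_width: 0.381
```

```bash
python3 plan.py
```

```text
[0.54168224 0.17819777 0.3887767 ] [0.0121 0.019  0.2171] [ 0.0601 -0.3879 -0.2915] 0.21826548055063585
face in lens [-0.0898764  -0.23065339  0.15691418] ang 0.29577817427329045 q [-0.14  0.23  2.02  0.03  0.67 -0.07]
```

{"fn": "drive_tool", "kwargs": {
  "moves": [
    [[0.002,0.0,0.035,0.01,-0.06,-0.05],[0.004,0.0,0.07,0.02,-0.125,-0.095],[0.006,0.0,0.105,0.03,-0.19,-0.14],[0.008,0.0,0.14,0.04,-0.25,-0.19],[0.01,0.0,0.17,0.047,-0.305,-0.23]]
  ]
}}

```text
time_s: 5.95
tcp_pos: [0.5314, 0.1319, 0.4061]
tool_rot: [-0.684, -0.236, -0.083, 0.685]
contact_force: [0.9, -1.3, -4.9]
grip_width: 0.383
```

```bash
python3 plan.py
```

```text
[0.54168224 0.17819777 0.3887767 ] [0.0111 0.0223 0.0439] [ 0.0132 -0.082  -0.0622] 0.05047484522016883
face in lens [-0.01391006 -0.05095665  0.12434257] ang 0.06356787236784993 q [ 0.2   0.24  2.04 -0.1   0.41  0.06]
```

{"fn": "drive_tool", "kwargs": {
  "moves": [
    [[0.004,0.007,0.016,0.004,-0.03,-0.02],[0.008,0.015,0.032,0.009,-0.06,-0.045],[0.011,0.022,0.044,0.013,-0.082,-0.062],[0.011,0.022,0.044,0.013,-0.082,-0.062],[0.011,0.022,0.044,0.013,-0.082,-0.062]]
  ]
}}

```text
time_s: 6.45
tcp_pos: [0.5416, 0.1765, 0.3892]
tool_rot: [-0.676, -0.284, -0.075, 0.676]
contact_force: [0.2, 0.1, -3.9]
grip_width: 0.379
```

```bash
python3 plan.py; python3 - <<'E'
from h import *
ps=[]
for n in ('scene','top','wrist'):
    i,K,T=snap(n,n+'9.png'); print(n,T[:3,3])
    if n=='wrist': i=cv2.resize(i,(800,500)); i=i[:300]; w=i; continue
    z=np.load('cam.npz'); u,v=proj(K,T,z['L']+.1*z['l'])[0].astype(int); x,y=u-50,v-37; print(n,x,y)
    ps.append(cv2.resize(i[y:y+75,x:x+100],(400,300),interpolation=cv2.INTER_CUBIC))
m=np.vstack([np.hstack(ps),w]);m=np.clip(m*1.6,0,255).astype(np.uint8)
cv2.imwrite('pics/m9.png',m[:,:,::-1])
E
```

```text
[0.54168224 0.17819777 0.3887767 ] [0.0003 0.0005 0.0017] [ 0.0013 -0.0025 -0.0027] 0.0017972200755611428
face in lens [-0.00035631 -0.00216501  0.10056123] ang 0.003031260217635075 q [ 0.28  0.29  2.03 -0.21  0.32  0.16]
scene [ 1.30390184 -0.01663672  0.83971636]
scene 342 158
top [0.47866927 0.02520822 1.22488831]
top 208 126
wrist [0.53233308 0.25811276 0.35712987]
```

View pics/m9.png

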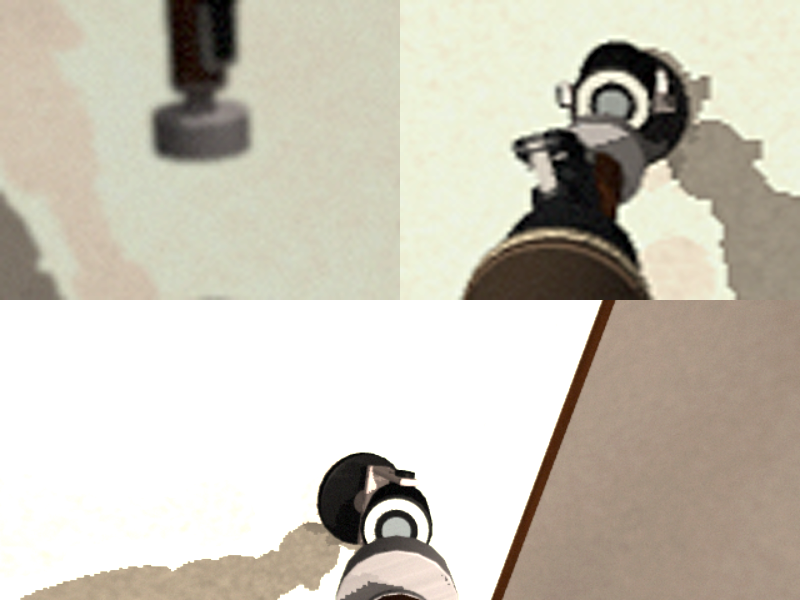

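```bash
python3 - <<'E'
from h import *
from plan import L,l,p
s=robot.get_state(); R0=R.from_quat(s['tool_rot']).as_matrix()
fc=s['tcp_pos']+R0@p; a=-R0[:,1]; t=np.linspace(0,6.283,200); print(s['dq'].round(3))
for n,x,y in (('scene9',342,158),('top9',208,126),('wrist9',0,0)):
    _,K,T=load(n); k=1.25 if n[0]=='w' else 4
    for h in (0,.024):
        C=(proj(K,T,fc+a*h+.029*(np.outer(np.cos(t),R0[:,0])+np.outer(np.sin(t),R0[:,2])))-[x,y])*k
        print(n,h,C.min(0).round(),C.max(0).round())
    print('lens',(proj(K,T,L)-[x,y])*k)
E
```

```text
[-0.001 -0.004 -0.004 -0.001 -0.003  0.001]
scene9 0 [148. 137.] [247. 164.]
scene9 0.024 [145.  99.] [245. 124.]
lens [[210.73719873 307.23682314]]
top9 0 [158. 107.] [250. 193.]
top9 0.024 [155. 119.] [249. 206.]
lens [[211.42788006 102.90345547]]
wrist9 0 [342. 237.] [453. 338.]
wrist9 0.024 [335. 252.] [459. 364.]
lens [[397.28726314 230.67322219]]
```

```bash
python3 - <<'E'
from h import *
i=load('top9')[0][130:180,240:290]
cv2.imwrite('pics/t9.png',cv2.resize(np.clip(i*1.8,0,255).astype(np.uint8),(600,600),interpolation=cv2.INTER_CUBIC)[:,:,::-1])
E
```

```text
(no output)
```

View pics/t9.png

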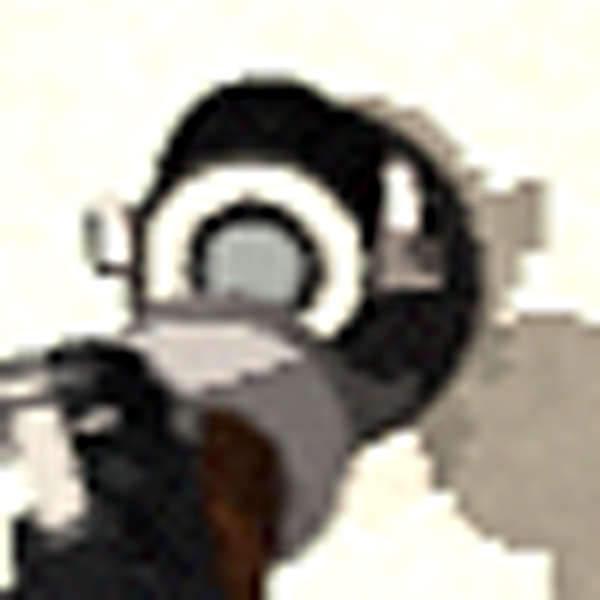

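{"fn": "drive_tool", "kwargs": {
  "moves": [
    [[0,0.002,0.001,0,0,0],[0.001,0.004,0.002,0,0,0],[0.001,0.004,0.002,0,0,0],[0.001,0.004,0.002,0,0,0],[0.001,0.004,0.002,0,0,0]]
  ]
}}

```text
time_s: 7.1
tcp_pos: [0.5446, 0.179, 0.3875]
tool_rot: [-0.675, -0.285, -0.076, 0.676]
contact_force: [0.9, -0.7, -3.9]
grip_width: 0.384
```

{"fn": "drive_tool", "kwargs": {
  "moves": [
    [[0,0,0,0,0,0],[0,0,0,0,0,0],[0,0,0,0,0,0],[0,0,0,0,0,0]]
  ]
}}

```text
time_s: 7.5
tcp_pos: [0.5446, 0.1791, 0.3875]
tool_rot: [-0.675, -0.285, -0.076, 0.676]
contact_force: [-0.5, 0.4, -4.1]
grip_width: 0.386
```

```bash
python3 plan.py; python3 -c "
from h import *
s=robot.get_state();print(s['dq'].round(4),s['grip_width'],s['contact_force']);print(robot.hand_in())"
```

```text
[0.54168224 0.17819777 0.3887767 ] [-0.002  -0.0026 -0.0001] [ 0.0016 -0.0028  0.0006] 0.003281767816284388
face in lens [0.00212286 0.00036604 0.09743068] ang 0.0017135008637695003 q [ 0.29  0.3   2.03 -0.22  0.31  0.17]
[ 0.0001  0.0002  0.0003  0.     -0.0006 -0.0007] 0.38600831731308605 [-0.54930347  0.43367411 -4.0872296 ]
the job is handed in; nothing more can be done
None
```

I lifted the broad tamper out of its end well by the handle and held it face-on to the inspection camera. I handed the job in after about 7.5 s, with the tamper still in the gripper; no verdict was reported.

- **Final position:** by my calibration and grip estimate, the face is about 97 mm out along the lens's line of sight. It is about 2 mm off centre and less than 0.01 rad off square.
- **Grip:** the arm was at rest, the jaws were closed on the handle at about 33 mm, and the force reading of about 4 N matches the tamper's weight. I saw no sign of contact with the camera or the other objects.
- **Disagreements:** the wrist view agreed with the estimate to about 1.5 px. The scene view was 1 px off, the same offset it showed for the lens. The top view put the face about 5 mm towards the robot, which I read as a true distance of up to about 108 mm before the last move. I therefore moved in another 4 mm, and took no picture after that. The first fit of the tamper in the grip was also uncertain by several millimetres. All of these stay inside the tolerances.

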